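Sort recovered storage modules by length on the rail

ROBOT

A 6-joint arm with a two-finger parallel gripper is mounted at the origin on the work surface. World frame = base frame: x ahead of the robot, y to its left, z up, the work surface at z = 0. Lengths are in m, angles in degrees, forces in N, time in s.
With the tool pointing down it reaches from about 0.3 to 0.75 m from the base axis. Payload 8.5 kg.
Tool frame: the origin (TCP) lies at the very end of the fingers, on their centre line; the grasp point (between the pads) lies env.pinch_z behind it (env.pinch_z is the distance from the TCP to the grasp point, in m); z points along the fingers, y is the line along which they close (so a half turn about z gives the same grasp; the last joint's range is limited). The gripper opens to 85 mm and grips with 20 to 120 N. Pads are 22 mm wide; open, the fingers measure 114 mm over their backs; the gripper's body (76 mm by 85 mm) begins 54 mm behind the grasp point. The pads swing forward as they close: fully open they stand 13 mm farther back than shut.
Start: joints at [61.404, 21.807, 74.336, -0, 83.858, -12.336], TCP at [0.154, 0.528, 0.231] pointing down, gripper open.
Joint ranges: [-178.18, 178.18], [-50.72, 133.34], [12.68, 142.11], [-81.47, 261.47], [9.98, 163.14], [-165.26, 165.26]. Speed limits (degrees/s): [136.94, 136.94, 180, 180, 180, 180].

INTERFACE

Orientations are given as a 3x3 rotation matrix whose columns are the frame's x, y, z axes.
In Python, from rig import telemetry, get_image, env gives the robot as it stands. The module is installed in compiled form; this text tells all that it offers.
- The arm moves only by the tool apply_moves, never from a script. Its argument "series" is a list of rows, each a list of 7 numbers: the shift along the tool's x, y, z in mm, then the turn, a rotation vector about the tool's x, y, z in degrees, then the opening, from 0 (shut) to 1 (fully open). A call has 1 to 12 rows; each row shifts and turns the commanded pose from where the row before left it, along the tool's axes as they then stand; what a row does not reach is not made up. A row lasts 1/8 s, in which the tool goes at most 62.5 mm and 10.7 degrees, less where a joint would pass 70% of its speed; a pose out of reach is approached as far as the arm can. A call with a gripper value outside its range is refused whole. The fingers move at their own pace and stop on an object; "grip_force" is the grip in N (left out, the last holds). Time passes only in rows, so rows that do not move let the fingers close. It gives the time, the measured TCP pose, the force, the opening and the grip force at its end, in the units of the state.
- telemetry.observe(): the state, without advancing time (a new reading comes with each control period).
- get_image(name): name is "side" or "top"; returns a dict with "frame" (480x640x3 uint8, red, green, blue), "z_map" (480x640 float32, m along the optical axis (not along the pixel's ray), 0 where there is no reading), "vertical_fov" (degrees; the focal length in pixels is half the picture's height over the tangent of half this angle, whatever the lens; pixels are square), "cx", "cy" (the principal point, pixels), "dist" ([k1, k2, p1, p2, k3] as OpenCV has them; the pictures are not rectified), "eye" and "attitude" of the camera in the world. Camera axes: x right, y up, looking along -z (the intrinsics and any distortion apply to the point x, -y, -z); pixel columns grow to the right and rows downward; lengths in m; the calibration is good to about 2 mm. A picture is of the moment at which its call begins.
- env.close_job(): hands the job in; it is judged then, once.
The state is a dict: "time_s": time; "q": joint angles; "qvel": joint speeds; "joint_efforts": joint torques, N m; "position": TCP position; "tool_rot": TCP orientation; "ft_force": force on the tool from outside, world axes, zero at the start; "wrist_torque": the same for the moment, N m; "grip_width": finger opening in m; "gripper_force": force on a finger pad.
Only numpy, scipy, OpenCV 4.12 (cv2) and the standard library are available. Lean on these libraries where they do the work, as an engineer would, in place of code of your own. Each camera call takes 0.05 s, during which the arm holds its last target. There are 200 camera calls.

TASK

Put the four black ribbed storage modules on the sorting rail in order of length, one on each blue rest: the shortest next to the square dark end block, the longest at the end with the round knob. Lay each one flat, ribs up, lengthwise on its rest and centred on it, and let go. Do not disturb the opened disk drive that lies among them.

Things in the scene. Friction and masses are not known exactly. Their poses are not given: they have to be found in the camera images.
- ssd42: storage module, 42 mm long (its x axis), 24 mm wide (y), 12 mm high: black ribbed heatsink (34 x 24 mm, 2 to 12 mm above the underside) on a green board 42 x 22 x 2 mm, gold contacts at the +x end. Loose on the table, ribs up, 15 to 65 g. Origin: centre of its underside, z up. The shortest of the four modules
- ssd60: storage module, 60 mm long (its x axis), 24 mm wide (y), 12 mm high: black ribbed heatsink (52 x 24 mm, 2 to 12 mm above the underside) on a green board 60 x 22 x 2 mm, gold contacts at the +x end. Loose on the table, ribs up, 15 to 65 g. Origin: centre of its underside, z up. The second shortest of the four modules
- ssd80: storage module, 80 mm long (its x axis), 24 mm wide (y), 12 mm high: black ribbed heatsink (72 x 24 mm, 2 to 12 mm above the underside) on a green board 80 x 22 x 2 mm, gold contacts at the +x end. Loose on the table, ribs up, 15 to 65 g. Origin: centre of its underside, z up. The second longest of the four modules
- ssd110: storage module, 110 mm long (its x axis), 24 mm wide (y), 12 mm high: black ribbed heatsink (102 x 24 mm, 2 to 12 mm above the underside) on a green board 110 x 22 x 2 mm, gold contacts at the +x end. Loose on the table, ribs up, 15 to 65 g. Origin: centre of its underside, z up. The longest of the four modules
- rest_a: one of four identical blue rubber rests fixed 78 mm apart in a row on the sorting rail (an aluminium plate, with a ledge 14 mm high along its far side, 68 mm from the rests' centres); letters are in no order. 124 mm along x (across the rail), 44 mm along y (along the rail), a white line over its middle. Origin: centre of its underside; flat top 3 mm above, 7 mm above the table
- rest_b: one of four identical blue rubber rests fixed 78 mm apart in a row on the sorting rail (an aluminium plate, with a ledge 14 mm high along its far side, 68 mm from the rests' centres); letters are in no order. 124 mm along x (across the rail), 44 mm along y (along the rail), a white line over its middle. Origin: centre of its underside; flat top 3 mm above, 7 mm above the table
- rest_c: one of four identical blue rubber rests fixed 78 mm apart in a row on the sorting rail (an aluminium plate, with a ledge 14 mm high along its far side, 68 mm from the rests' centres); letters are in no order. 124 mm along x (across the rail), 44 mm along y (along the rail), a white line over its middle. Origin: centre of its underside; flat top 3 mm above, 7 mm above the table
- rest_d: one of four identical blue rubber rests fixed 78 mm apart in a row on the sorting rail (an aluminium plate, with a ledge 14 mm high along its far side, 68 mm from the rests' centres); letters are in no order. 124 mm along x (across the rail), 44 mm along y (along the rail), a white line over its middle. Origin: centre of its underside; flat top 3 mm above, 7 mm above the table
- stop: square dark steel end block of the rail, 40 x 30 mm, 22 mm high, fixed in line with the rests at either end of the row, its centre 68 mm from that of the nearest rest; its top is 26 mm above the table. At the row's other end is a round aluminium knob, 34 mm across, 20 mm high. Origin: centre of its underside
- open_drive: an opened 2.5-inch disk drive with its bright round platter showing, 100 mm (x) x 70 mm (y) x 9.5 mm, 12 mm high at the arm, loose on the table among the modules; not to be disturbed. Origin at the centre of its underside, z up
There are look-alikes about, which are no part of the job. What is shaped like the rest_b but red is not meant.

How it is judged:
By the outcome, as a careful person would: the job done as asked, in the order asked, and still so for the second after the job is handed in, with the robot touching nothing.
It also fails if it takes over 90 s, if anything falls off the work surface, if the arm or the gripper's body presses on something with over 40 N, if the wrist force passes 120 N, or if a joint passes its speed limit or range.

## Working session

There is one attempt and no reset: what is moved stays moved. The work goes in short steps, Python scripts to look and compute and a tool call to move; the robot and the scene stay as the last step left them, time stands still between calls to the robot, and variables do not carry over. Pictures are saved under pics/ and viewed, at most 14 in all, crops included, and the job is handed in when it is done.

Besides the shell and the picture viewer there is one more tool, called after "Call:" in YAML: its name, and indented under it one key for each argument. apply_moves: Moves the arm, as the interface text tells. Its arguments: {"type":"object","properties":{"series":{"type":"array"},"grip_force":{"type":"number"}},"required":["series"]}

```bash
mkdir -p pics; cat > h.py <<'E'
import numpy as np, cv2
from rig import telemetry, get_image, env
def cam(n):
    d=get_image(n); d['f']=240/np.tan(np.radians(d['vertical_fov'])/2)
    d['K']=np.array([[d['f'],0,d['cx']],[0,d['f'],d['cy']],[0,0,1.]]); return d
def save(d,p): cv2.imwrite(p,d['frame'][:,:,::-1])
def ray(d,uv,z):
    uv=np.array(uv,float).reshape(-1,1,2)
    n=cv2.undistortPoints(uv,d['K'],np.array(d['dist'],float)).reshape(-1,2)
    v=np.c_[n[:,0],-n[:,1],-np.ones(len(n))]@np.array(d['attitude']).T
    e=np.array(d['eye']); return e+v*((z-e[2])/v[:,2])[:,None]
def px(d,P):
    P=np.array(P,float).reshape(-1,3); c=(P-np.array(d['eye']))@np.array(d['attitude'])
    c=c*[1,-1,-1]; return cv2.projectPoints(c,np.zeros(3),np.zeros(3),d['K'],np.array(d['dist'],float))[0].reshape(-1,2)
E
python3 - <<'E'
from h import *
for n in('top','side'):
    d=cam(n); save(d,f'pics/{n}0.png'); print(n,d['eye'],np.round(d['attitude'],3).tolist(),d['f'],d['dist'],d['cx'],d['cy'])
s=telemetry.observe(); print(s['position'],np.round(s['tool_rot'],3).tolist(),env.pinch_z,s['time_s'])
E
```

```text
top [0.45036513 0.00247635 1.06640223] [[0.01, 0.993, -0.121], [-1.0, 0.01, -0.003], [-0.001, 0.121, 0.993]] 460.6849578324752 [-0.11183791  0.          0.          0.          0.        ] 314.87022611313915 238.0712826843709
side [ 0.39887961 -0.72394707  0.85418044] [[0.97, 0.184, -0.156], [-0.241, 0.717, -0.654], [-0.009, 0.672, 0.741]] 618.541117122509 [-0.13889927  0.          0.          0.          0.        ] 325.12714453260946 232.5293964967704
[0.15387318 0.52775858 0.23079441] [[-0.96, 0.28, -0.001], [0.28, 0.96, -0.001], [0.0, -0.001, -1.0]] 0.0187 0.1
```

View pics/top0.png

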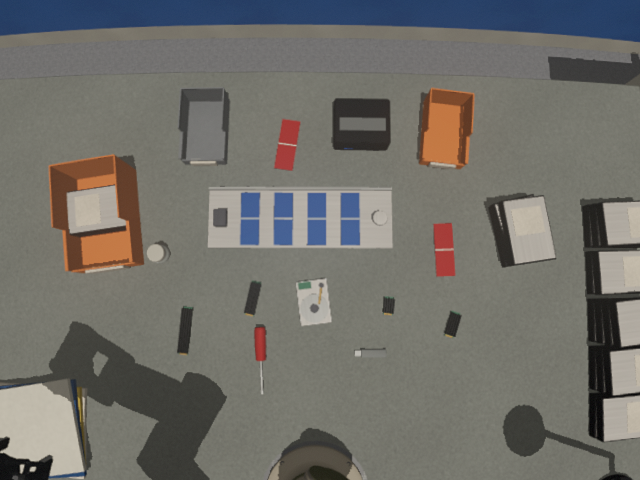

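View pics/side0.png

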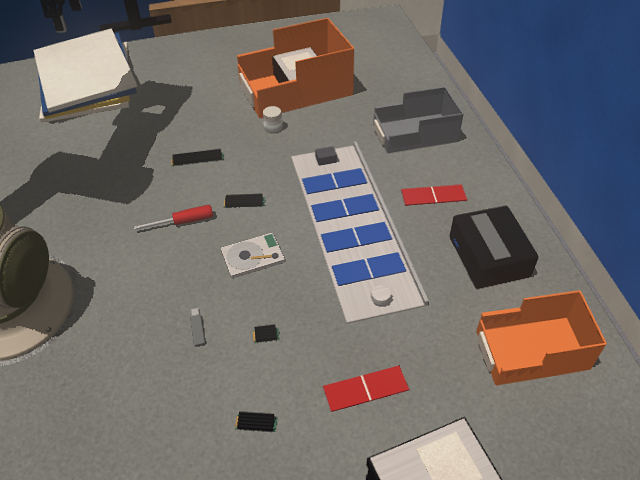

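The top view shows the four modules at (186,330), (252,298), (388,305) and (453,324). The blue rests are at x≈250, 283, 317 and 350, with the square stop at left (220,217) and the knob at right (380,217). The red rests at (287,145) and (444,250) are the look-alikes, and the drive is at (314,302). Next I measure all of these.

```bash
python3 - <<'E'
from h import *
T=cam('top');S=cam('side')
def blobs(d,m,seeds,z):
    n,l,st,c=cv2.connectedComponentsWithStats(m.astype(np.uint8))
    out=[]
    for s in seeds:
        w=l[s[1]-6:s[1]+7,s[0]-6:s[0]+7].ravel(); w=w[w>0]
        if len(w)==0: out.append('none');continue
        k=np.bincount(w).argmax()
        ys,xs=np.where(l==k); P=ray(d,np.c_[xs,ys],z)[:,:2]
        h=cv2.convexHull(np.float32(P*1000)); (cx,cy),(a,b),t=cv2.minAreaRect(h)
        if a<b: a,b,t=b,a,t+90
        C=np.cov(P.T);w2,v=np.linalg.eigh(C);v=v[:,1]
        out.append((st[k][4],'c',round(cx,1),round(cy,1),'mean',np.round(P.mean(0)*1e3,1).tolist(),'LW',round(a,1),round(b,1),'ang',round((t+90)%180-90,1),'pca',round(np.degrees(np.arctan2(v[1],v[0]))%180,1)))
    return out
for nm,d,ms in(('top',T,[(186,330),(252,298),(388,305),(453,324)]),('side',S,[(198,157),(245,200),(265,333),(256,421)])):
    f=d['frame'].astype(int); dark=f.max(2)<48
    print(nm); [print(x) for x in blobs(d,dark,ms,0.010)]
    bl=(f[:,:,2]>f[:,:,0]+50)
    sd=[(250,205),(250,232),(283,205),(283,232),(317,205),(317,232),(350,205),(350,232)] if nm=='top' else [(320,183),(350,177),(328,211),(360,205),(342,240),(372,233),(352,272),(386,265)]
    [print(x) for x in blobs(d,bl,sd,0.007)]
c=T['frame'][270:350,160:480,::-1]; cv2.imwrite('pics/crop.png',cv2.resize(c,(800,200),interpolation=cv2.INTER_CUBIC))
# drive, white object
f=T['frame'].astype(int)
print(blobs(T,f.min(2)>150,[(306,310),(220,195)],0.0095), ray(T,[(220,217)],.026),ray(T,[(380,217)],.024))
E
```

```text
top
(np.int32(198), 'c', 349.0, 301.9, 'mean', [341.4, 302.9], 'LW', 66.8, 22.7, 'ang', -4.8, 'pca', np.float64(177.2))
none
(np.int32(4), 'c', 426.2, -167.7, 'mean', [426.2, -167.7], 'LW', 6.8, 0.0, 'ang', -0.2, 'pca', np.float64(179.8))
(np.int32(171), 'c', 384.9, -311.6, 'mean', [384.3, -311.7], 'LW', 47.7, 23.4, 'ang', -18.2, 'pca', np.float64(162.8))
(np.int32(423), 'c', 657.7, 159.3, 'mean', [657.3, 158.8], 'LW', 55.6, 40.1, 'ang', 1.5, 'pca', np.float64(179.6))
(np.int32(434), 'c', 592.7, 157.5, 'mean', [593.6, 157.4], 'LW', 57.0, 39.9, 'ang', 1.5, 'pca', np.float64(3.7))
(np.int32(415), 'c', 658.3, 80.8, 'mean', [658.0, 80.8], 'LW', 56.2, 40.3, 'ang', -1.6, 'pca', np.float64(178.5))
(np.int32(445), 'c', 593.4, 80.6, 'mean', [593.6, 80.3], 'LW', 56.5, 39.7, 'ang', 0.9, 'pca', np.float64(3.7))
(np.int32(432), 'c', 659.0, 2.2, 'mean', [659.0, 2.2], 'LW', 54.8, 39.9, 'ang', 0.6, 'pca', np.float64(0.5))
(np.int32(449), 'c', 594.1, 1.5, 'mean', [594.1, 1.6], 'LW', 56.2, 39.6, 'ang', 0.6, 'pca', np.float64(0.0))
(np.int32(431), 'c', 659.9, -75.1, 'mean', [659.7, -75.1], 'LW', 55.1, 
[... 1133 characters left out ...]
], 'LW', 59.7, 44.1, 'ang', 0.4, 'pca', np.float64(0.5))
(np.int32(576), 'c', 661.9, 1.8, 'mean', [661.7, 1.4], 'LW', 59.7, 44.2, 'ang', 0.3, 'pca', np.float64(179.7))
(np.int32(681), 'c', 598.7, -76.8, 'mean', [598.6, -77.0], 'LW', 60.1, 44.4, 'ang', 0.3, 'pca', np.float64(0.8))
(np.int32(656), 'c', 662.5, -76.2, 'mean', [662.4, -76.5], 'LW', 59.8, 44.3, 'ang', 0.7, 'pca', np.float64(1.3))
[(np.int32(1056), 'c', 433.0, 7.2, 'mean', [428.5, 7.1], 'LW', 97.9, 70.3, 'ang', 7.6, 'pca', np.float64(3.1)), (np.int32(5904), 'c', 624.5, 41.0, 'mean', [623.8, 30.8], 'LW', 426.9, 132.5, 'ang', -89.5, 'pca', np.float64(90.5))] [[0.62415981 0.22384797 0.026     ]] [[ 0.62797205 -0.14400074  0.024     ]]
```

View pics/crop.png

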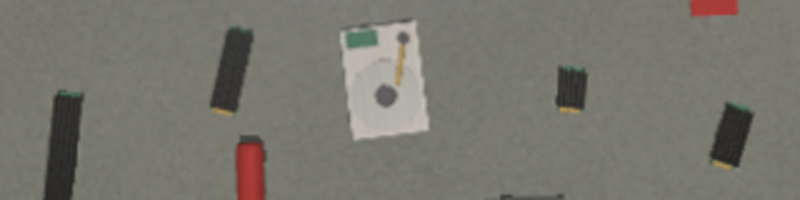

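The crop shows the ribbed modules in four distinct lengths: far left is 110, (230,70) is 80, (570,90) is 42 and (732,135) is 60. All are ribs up. The top mask threshold was too tight, so I redo it with a looser one.

```bash
python3 - <<'E'
from h import *
for nm,ms in(('top',[(186,330),(252,298),(388,305),(453,324)]),('side',[(198,157),(245,200),(265,333),(256,421)])):
    d=cam(nm); g=d['frame'].max(2)
    for s,L in zip(ms,(110,80,42,60)):
        r=40; x0,y0=s[0]-r,s[1]-r; w=g[y0:y0+2*r,x0:x0+2*r]
        n,l,st,c=cv2.connectedComponentsWithStats((w<78).astype(np.uint8))
        q=l[r-6:r+7,r-6:r+7].ravel();k=np.bincount(q[q>0]).argmax()
        ys,xs=np.where(l==k); P=ray(d,np.c_[xs+x0,ys+y0],.012 if nm=='top' else .009)[:,:2]*1000
        (cx,cy),(a,b),t=cv2.minAreaRect(cv2.convexHull(np.float32(P)))
        if a<b:a,b,t=b,a,t+90
        print(nm,L,len(xs),np.round([cx,cy,a,b,(t+90)%180-90],1),P.mean(0).round(1))
E
```

```text
top 110 506 [365.  299.9 102.9  26.9  -4.5] [364.5 300.3]
top 80 328 [441.2 146.7  71.8  23.8 -11.7] [440.9 146.6]
top 42 165 [ 427.3 -163.1   34.1   25.5   -6. ] [ 426.9 -163. ]
top 60 270 [ 385.4 -310.8   51.2   28.5  -18.2] [ 384.9 -310.7]
side 110 547 [369.4 297.8 104.9  36.7  -4.8] [367.5 297.8]
side 80 479 [444.1 143.7  74.8  35.6 -10.7] [443.5 143.7]
side 42 342 [ 431.1 -166.8   36.    30.8   -6.9] [ 430.6 -166.9]
side 60 657 [ 389.3 -315.    57.    28.5  -18. ] [ 388.6 -314.8]
```

```bash
cat >> h.py <<'E'
from scipy.spatial.transform import Rotation as R
def go(*targets):
    """targets: (x,y,z mm, yaw of tool x deg); prints turn then shift in tool axes, chained"""
    s=telemetry.observe(); p=np.array(s['position'])*1e3; M=np.array(s['tool_rot'])
    print('t',round(s['time_s'],2),'p',p.round(1),'yaw',round(np.degrees(np.arctan2(M[1,0],M[0,0])),1),'grip',np.round(s['grip_width'],4),s['gripper_force'],np.round(s['ft_force'],1))
    for x,y,z,a in targets:
        c,sn=np.cos(np.radians(a)),np.sin(np.radians(a)); G=np.array([[c,sn,0],[sn,-c,0],[0,0,-1]])
        print('turn',R.from_matrix(M.T@G).as_rotvec(degrees=True).round(1),'then shift',(G.T@(np.array([x,y,z])-p)).round(1)); p=np.array([x,y,z]);M=G
E
python3 -c "
from h import *
go((366.5,300,100,175.4),(366.5,300,3,175.4),(366.5,300,120,175.4),(628,-76,120,180.4),(628,-76,11,180.4))"
```

```text
t 0.3 p [154.  527.9 231.1] yaw 163.7 grip 0.0854 0.0 [ 0.3 -0.4 -0.2]
turn [ -0.   -0.  -11.7] then shift [-230.1 -210.1  131.1]
turn [0. 0. 0.] then shift [ 0.  0. 97.]
turn [0. 0. 0.] then shift [   0.    0. -117.]
turn [ 0.  0. -5.] then shift [-258.9 -377.8    0. ]
turn [0. 0. 0.] then shift [  0.   0. 109.]
```

Call:
apply_moves:
  series:
    - [0, 0, 0, 0, 0, -5.9, 0.6]
    - [0, 0, 0, 0, 0, -5.8, 0.6]
    - [-38, -35, 22, 0, 0, 0, 0.6]
    - [-38, -35, 22, 0, 0, 0, 0.6]
    - [-38, -35, 22, 0, 0, 0, 0.6]
    - [-38, -35, 22, 0, 0, 0, 0.6]
    - [-39, -35, 22, 0, 0, 0, 0.6]
    - [-39, -35, 21, 0, 0, 0, 0.6]
    - [0, 0, 0, 0, 0, 0, 0.6]
    - [0, 0, 0, 0, 0, 0, 0.6]
  grip_force: 40

```text
time_s: 1.55
position: [0.3664, 0.3006, 0.1005]
tool_rot: [[-0.997, 0.08, -0.0], [0.08, 0.997, 0.0], [0.0, 0.0, -1.0]]
ft_force: [0.4, 0.3, 0.5]
grip_width: 0.0512
gripper_force: 0.0
```

```bash
python3 -c "
from h import *
go((366.5,300,3,175.4))"
```

```text
t 1.55 p [366.4 300.6 100.5] yaw 175.4 grip 0.0512 0.0 [0.4 0.3 0.5]
turn [ 0. -0.  0.] then shift [-0.1 -0.6 97.5]
```

Call:
apply_moves:
  series:
    - [0, 0, 35, 0, 0, 0, 0.6]
    - [0, 0, 30, 0, 0, 0, 0.6]
    - [0, -0.5, 20, 0, 0, 0, 0.6]
    - [0, 0, 12, 0, 0, 0, 0.6]
    - [0, 0, 0, 0, 0, 0, 0.6]
    - [0, 0, 0, 0, 0, 0, 0.1]
    - [0, 0, 0, 0, 0, 0, 0.1]
    - [0, 0, 0, 0, 0, 0, 0.1]
    - [0, 0, 0, 0, 0, 0, 0.1]
    - [0, 0, 0, 0, 0, 0, 0.1]
    - [0, 0, -20, 0, 0, 0, 0.1]
    - [0, 0, -30, 0, 0, 0, 0.1]

```text
time_s: 3.05
position: [0.3662, 0.2997, 0.0539]
tool_rot: [[-0.997, 0.08, -0.001], [0.08, 0.997, -0.001], [0.001, -0.001, -1.0]]
ft_force: [-1.0, 0.4, -0.1]
grip_width: 0.023
gripper_force: 39.5
```

```bash
python3 -c "
from h import *
d=cam('side');save(d,'pics/g1.png')
cv2.imwrite('pics/g1.png',cv2.resize(d['frame'][90:210,120:280,::-1],(640,480)))
go((366.5,300,110,175.4),(628,-76,110,180.4),(628,-76,12,180.4))"
```

```text
t 3.1 p [367.8 300.6  57.5] yaw 175.4 grip 0.0227 39.57149684429169 [1.4 1.1 3.1]
turn [0.1 0.3 0. ] then shift [  1.3  -0.7 -52.5]
turn [ 0.  0. -5.] then shift [-258.9 -377.8    0. ]
turn [0. 0. 0.] then shift [ 0.  0. 98.]
```

View pics/g1.png

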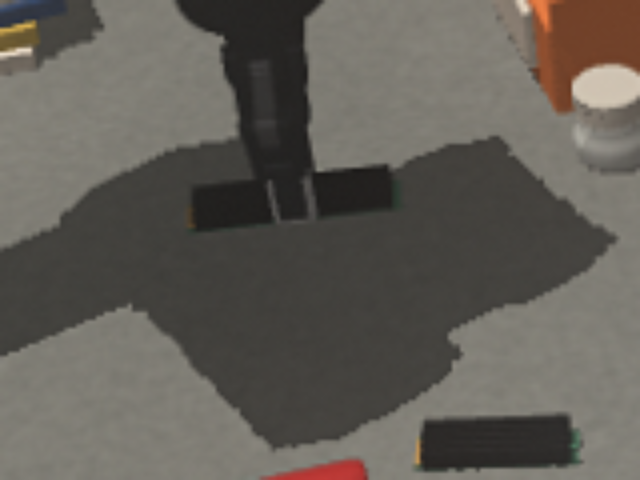

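It is held level and centred at the pads. Next I carry it over to the knob-end rest.

Call:
apply_moves:
  series:
    - [0, 0, -55, 0, 0, 0, 0.1]
    - [0, 0, 0, 0, 0, -5, 0.1]
    - [-15, -22, 0, 0, 0, 0, 0.1]
    - [-30, -44, 0, 0, 0, 0, 0.1]
    - [-32, -47, 0, 0, 0, 0, 0.1]
    - [-32, -47, 0, 0, 0, 0, 0.1]
    - [-32, -47, 0, 0, 0, 0, 0.1]
    - [-32, -47, 0, 0, 0, 0, 0.1]
    - [-32, -47, 0, 0, 0, 0, 0.1]
    - [-30, -44, 0, 0, 0, 0, 0.1]
    - [-24, -33, 0, 0, 0, 0, 0.1]
    - [0, 0, 0, 0, 0, 0, 0.1]

```text
time_s: 4.6
position: [0.6293, -0.0786, 0.1079]
tool_rot: [[-1.0, -0.005, 0.001], [-0.005, 1.0, -0.0], [-0.001, -0.0, -1.0]]
ft_force: [-0.0, 0.6, -0.9]
grip_width: 0.0226
gripper_force: 39.7
```

Call:
apply_moves:
  series:
    - [0, 0, 0, 0, 0, 0, 0.1]
    - [0, 0, 0, 0, 0, 0, 0.1]

```text
time_s: 4.85
position: [0.6279, -0.075, 0.1085]
tool_rot: [[-1.0, -0.009, -0.0], [-0.009, 1.0, 0.0], [0.0, 0.0, -1.0]]
ft_force: [0.1, 0.2, -0.7]
grip_width: 0.0223
gripper_force: 39.7
```

```bash
python3 -c "
from h import *
go((628,-76,12,180.4))"
```

```text
t 4.85 p [627.9 -75.  108.5] yaw -179.5 grip 0.0223 39.678842425346375 [ 0.1  0.2 -0.7]
turn [ 0.  -0.   0.1] then shift [-0.1 -1.  96.5]
```

Call:
apply_moves:
  series:
    - [0, -1, 40, 0, 0, 0, 0.1]
    - [0, 0, 35, 0, 0, 0, 0.1]
    - [0, 0, 15, 0, 0, 0, 0.1]
    - [0, 0, 5, 0, 0, 0, 0.1]
    - [0, 0, 3, 0, 0, 0, 0.1]
    - [0, 0, 0, 0, 0, 0, 0.1]
    - [0, 0, 0, 0, 0, 0, 0.1]
    - [0, 0, 0, 0, 0, 0, 0.45]
    - [0, 0, 0, 0, 0, 0, 0.45]
    - [0, 0, 0, 0, 0, 0, 0.45]
    - [0, 0, -40, 0, 0, 0, 0.45]
    - [0, 0, -50, 0, 0, 0, 0.45]

```text
time_s: 6.35
position: [0.6279, -0.077, 0.1004]
tool_rot: [[-1.0, -0.008, -0.003], [-0.008, 1.0, 0.001], [0.003, 0.001, -1.0]]
ft_force: [0.6, -0.1, -0.3]
grip_width: 0.0387
gripper_force: 0.0
```

```bash
python3 -c "
from h import *
go((442.7,146.6,100,168.7),(442.7,146.6,3,168.7),(442.7,146.6,110,168.7),(628,1.6,110,180.4),(628,1.6,10.5,180.4))"
```

```text
t 6.35 p [627.9 -77.  100.4] yaw -179.6 grip 0.0387 0.0 [ 0.6 -0.1 -0.3]
turn [ 0.  -0.2 11.7] then shift [225.4 183.    0.4]
turn [0. 0. 0.] then shift [ 0.  0. 97.]
turn [0. 0. 0.] then shift [   0.    0. -107.]
turn [  0.    0.  -11.7] then shift [-184.3 -146.3    0. ]
turn [0. 0. 0.] then shift [ 0.   0.  99.5]
```

Call:
apply_moves:
  series:
    - [0, 0, 0, 0, 0, 5.9, 0.6]
    - [0, 0, 0, 0, 0, 5.8, 0.6]
    - [38, 31, 0, 0, 0, 0, 0.6]
    - [38, 31, 0, 0, 0, 0, 0.6]
    - [38, 31, 0, 0, 0, 0, 0.6]
    - [38, 30, 0, 0, 0, 0, 0.6]
    - [38, 30, 0, 0, 0, 0, 0.6]
    - [35, 30, 0, 0, 0, 0, 0.6]
    - [0, 0, 0, 0, 0, 0, 0.6]
    - [0, 0, 0, 0, 0, 0, 0.6]

```text
time_s: 7.6
position: [0.4441, 0.1461, 0.1005]
tool_rot: [[-0.981, 0.195, 0.001], [0.195, 0.981, -0.0], [-0.001, 0.0, -1.0]]
ft_force: [0.2, 0.5, -0.7]
grip_width: 0.0512
gripper_force: 0.0
```

```bash
python3 -c "
from h import *
d=cam('top')
cv2.imwrite('pics/p1.png',cv2.resize(d['frame'][170:350,160:480,::-1],(800,450)))
go((442.7,146.6,3,168.7))"
```

```text
t 7.65 p [444.3 145.7 100.4] yaw 168.7 grip 0.0515 0.0 [-0.5 -0.4  0.8]
turn [0. 0. 0.] then shift [ 1.7  0.5 97.4]
```

View pics/p1.png

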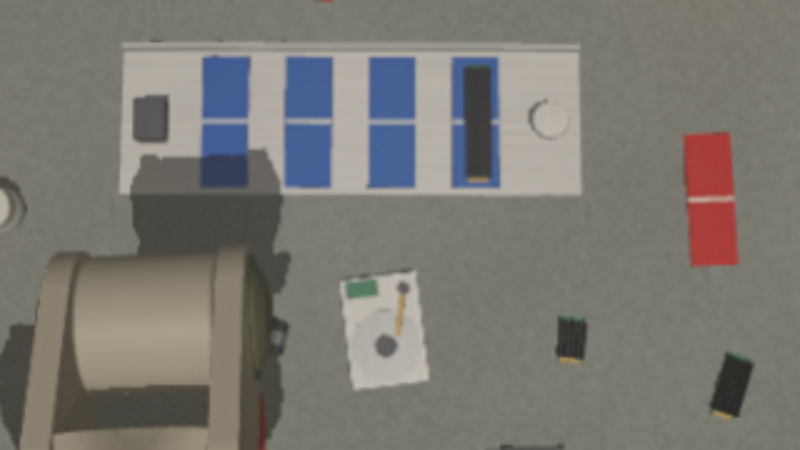

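The 110 lies at (477,124) on the rest centred at (475,122), ribs up, so it is placed well. Next is the 80.

Call:
apply_moves:
  series:
    - [1.5, 0.5, 35, 0, 0, 0, 0.6]
    - [0, 0, 30, 0, 0, 0, 0.6]
    - [0, 0, 20, 0, 0, 0, 0.6]
    - [0, 0, 12.4, 0, 0, 0, 0.6]
    - [0, 0, 0, 0, 0, 0, 0.6]
    - [0, 0, 0, 0, 0, 0, 0.1]
    - [0, 0, 0, 0, 0, 0, 0.1]
    - [0, 0, 0, 0, 0, 0, 0.1]
    - [0, 0, 0, 0, 0, 0, 0.1]
    - [0, 0, 0, 0, 0, 0, 0.1]
    - [0, 0, -40, 0, 0, 0, 0.1]
    - [0, 0, -65, 0, 0, 0, 0.1]

```text
time_s: 9.15
position: [0.4413, 0.147, 0.1059]
tool_rot: [[-0.981, 0.195, -0.003], [0.195, 0.981, -0.0], [0.003, -0.001, -1.0]]
ft_force: [1.8, 0.3, -1.3]
grip_width: 0.0225
gripper_force: 39.4
```

Call:
apply_moves:
  series:
    - [0, 0, 0, 0, 0, -5.9, 0.1]
    - [0, 0, 0, 0, 0, -5.8, 0.1]
    - [-25, -20, 0, 0, 0, 0, 0.1]
    - [-35, -28, 0, 0, 0, 0, 0.1]
    - [-35, -28, 0, 0, 0, 0, 0.1]
    - [-35, -28, 0, 0, 0, 0, 0.1]
    - [-30, -24, 0, 0, 0, 0, 0.1]
    - [-24, -18, 0, 0, 0, 0, 0.1]
    - [0, 0, 0, 0, 0, 0, 0.1]
    - [0, 0, 0, 0, 0, 0, 0.1]
    - [0, 0, 0, 0, 0, 0, 0.1]

```text
time_s: 10.52
position: [0.6266, 0.0032, 0.1057]
tool_rot: [[-1.0, -0.008, -0.0], [-0.008, 1.0, 0.0], [0.0, 0.0, -1.0]]
ft_force: [-1.3, 0.4, -0.9]
grip_width: 0.0225
gripper_force: 39.4
```

```bash
python3 -c "
from h import *
go((628,1.6,10.5,180.4))"
```

```text
t 10.53 p [626.6   3.2 105.7] yaw -179.5 grip 0.0225 39.44682061672211 [-1.3  0.4 -0.9]
turn [ 0.  -0.   0.1] then shift [-1.4 -1.6 95.2]
```

Call:
apply_moves:
  series:
    - [-1.4, -1.6, 40, 0, 0, 0, 0.1]
    - [0, 0, 35, 0, 0, 0, 0.1]
    - [0, 0, 14, 0, 0, 0, 0.1]
    - [0, 0, 3, 0, 0, 0, 0.1]
    - [0, 0, 2.5, 0, 0, 0, 0.1]
    - [0, 0, 0, 0, 0, 0, 0.1]
    - [0, 0, 0, 0, 0, 0, 0.1]

```text
time_s: 11.4
position: [0.629, 0.0008, 0.0116]
tool_rot: [[-1.0, -0.008, 0.001], [-0.008, 1.0, -0.0], [-0.001, -0.0, -1.0]]
ft_force: [-0.1, -0.2, -0.3]
grip_width: 0.0225
gripper_force: 39.4
```

Call:
apply_moves:
  series:
    - [0, 0, 0, 0, 0, 0, 0.45]
    - [0, 0, 0, 0, 0, 0, 0.45]
    - [0, 0, 0, 0, 0, 0, 0.45]
    - [0, 0, -40, 0, 0, 0, 0.45]
    - [0, 0, -50, 0, 0, 0, 0.45]
    - [0, 0, 0, 0, 0, 0, 0.45]

```text
time_s: 12.15
position: [0.6305, 0.0006, 0.105]
tool_rot: [[-1.0, -0.008, 0.008], [-0.008, 1.0, -0.001], [-0.008, -0.002, -1.0]]
ft_force: [0.1, -0.7, 0.2]
grip_width: 0.038
gripper_force: 0.0
```

```bash
python3 -c "
from h import *
go((428.5,-163.2,100,173.7))"
```

```text
t 12.15 p [6.305e+02 6.000e-01 1.050e+02] yaw -179.6 grip 0.038 0.0 [ 0.1 -0.7  0.2]
turn [-0.1  0.4  6.7] then shift [ 182.8 -185.     5. ]
```

Call:
apply_moves:
  series:
    - [0, 0, 0, 0, 0, 6.7, 0.6]
    - [20, -20, 0, 0, 0, 0, 0.6]
    - [34, -35, 0, 0, 0, 0, 0.6]
    - [35, -35, 0, 0, 0, 0, 0.6]
    - [35, -35, 0, 0, 0, 0, 0.6]
    - [34, -35, 0, 0, 0, 0, 0.6]
    - [25, -25, 0, 0, 0, 0, 0.6]
    - [0, 0, 0, 0, 0, 0, 0.6]
    - [0, 0, 0, 0, 0, 0, 0.6]
    - [0, 0, 0, 0, 0, 0, 0.6]

```text
time_s: 13.4
position: [0.4271, -0.1625, 0.1007]
tool_rot: [[-0.994, 0.108, -0.0], [0.108, 0.994, 0.0], [0.0, 0.0, -1.0]]
ft_force: [-0.4, 0.1, -0.5]
grip_width: 0.0515
gripper_force: 0.0
```

```bash
python3 -c "
from h import *
go((428.5,-163.2,3,173.7))"
```

```text
t 13.4 p [ 427.1 -162.5  100.7] yaw 173.8 grip 0.0515 0.0 [-0.4  0.1 -0.5]
turn [ 0.  -0.   0.1] then shift [-1.4 -0.6 97.7]
```

Call:
apply_moves:
  series:
    - [-1.4, -0.6, 35, 0, 0, 0, 0.6]
    - [0, 0, 30, 0, 0, 0, 0.6]
    - [0, 0, 20, 0, 0, 0, 0.6]
    - [0, 0, 12.5, 0, 0, 0, 0.6]
    - [0, 0, 0, 0, 0, 0, 0.6]
    - [0, 0, 0, 0, 0, 0, 0.1]
    - [0, 0, 0, 0, 0, 0, 0.1]
    - [0, 0, 0, 0, 0, 0, 0.1]
    - [0, 0, 0, 0, 0, 0, 0.1]
    - [0, 0, 0, 0, 0, 0, 0.1]
    - [0, 0, -40, 0, 0, 0, 0.1]
    - [0, 0, -65, 0, 0, 0, 0.1]

```text
time_s: 14.9
position: [0.4272, -0.1634, 0.1065]
tool_rot: [[-0.994, 0.109, -0.003], [0.109, 0.994, 0.002], [0.003, 0.002, -1.0]]
ft_force: [1.0, -0.5, -0.2]
grip_width: 0.0221
gripper_force: 39.4
```

```bash
python3 -c "
from h import *
d=cam('side')
cv2.imwrite('pics/g3.png',cv2.resize(d['frame'][230:390,180:400,::-1],(660,480)))
go((628,157.6,105,180.4))"
```

```text
t 14.95 p [ 430.1 -165.2  114.4] yaw 173.8 grip 0.0226 39.410966634750366 [ 3.1 -1.2  8.3]
turn [-0.3  0.5 -6.6] then shift [-200.2  321.4    9.4]
```

View pics/g3.png

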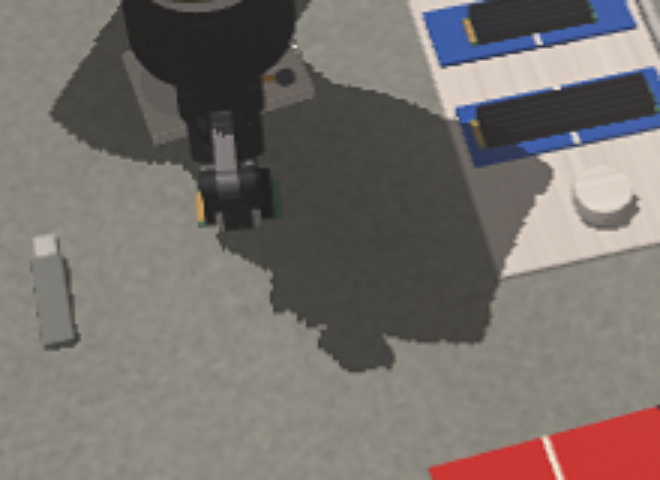

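The 42 is held well, and the 80 and 110 lie on their rests.

Call:
apply_moves:
  series:
    - [0, 0, 0, 0, 0, -6.6, 0.1]
    - [-15, 24, 0, 0, 0, 0, 0.1]
    - [-26, 42, 0, 0, 0, 0, 0.1]
    - [-28, 44, 0, 0, 0, 0, 0.1]
    - [-28, 44, 0, 0, 0, 0, 0.1]
    - [-28, 44, 0, 0, 0, 0, 0.1]
    - [-28, 44, 0, 0, 0, 0, 0.1]
    - [-28, 44, 0, 0, 0, 0, 0.1]
    - [-20, 34, 0, 0, 0, 0, 0.1]
    - [0, 0, 0, 0, 0, 0, 0.1]
    - [0, 0, 0, 0, 0, 0, 0.1]
    - [0, 0, 0, 0, 0, 0, 0.1]

```text
time_s: 16.45
position: [0.6267, 0.1563, 0.1062]
tool_rot: [[-1.0, -0.005, -0.0], [-0.005, 1.0, -0.0], [0.0, -0.0, -1.0]]
ft_force: [0.0, 0.0, -0.4]
grip_width: 0.0226
gripper_force: 39.4
```

```bash
python3 -c "
from h import *
go((628,157.6,10.5,180.4))"
```

```text
t 16.45 p [626.7 156.3 106.2] yaw -179.7 grip 0.0226 39.40808415412903 [ 0.   0.  -0.4]
turn [-0.  -0.  -0.1] then shift [-1.3  1.3 95.7]
```

Call:
apply_moves:
  series:
    - [-1.3, 1.3, 40, 0, 0, 0, 0.1]
    - [0, 0, 35, 0, 0, 0, 0.1]
    - [0, 0, 14, 0, 0, 0, 0.1]
    - [0, 0, 3.5, 0, 0, 0, 0.1]
    - [0, 0, 2.5, 0, 0, 0, 0.1]
    - [0, 0, 0, 0, 0, 0, 0.1]
    - [0, 0, 0, 0, 0, 0, 0.1]

```text
time_s: 17.32
position: [0.6286, 0.1587, 0.0117]
tool_rot: [[-1.0, -0.006, 0.001], [-0.006, 1.0, 0.0], [-0.001, 0.0, -1.0]]
ft_force: [1.0, 0.2, 0.2]
grip_width: 0.0227
gripper_force: 39.4
```

Call:
apply_moves:
  series:
    - [0, 0, 0, 0, 0, 0, 0.45]
    - [0, 0, 0, 0, 0, 0, 0.45]
    - [0, 0, 0, 0, 0, 0, 0.45]
    - [0, 0, -40, 0, 0, 0, 0.45]
    - [0, 0, -50, 0, 0, 0, 0.45]
    - [0, 0, 0, 0, 0, 0, 0.45]
    - [0, 0, 0, 0, 0, 0, 0.45]

```text
time_s: 18.2
position: [0.6278, 0.1587, 0.1003]
tool_rot: [[-1.0, -0.006, -0.001], [-0.006, 1.0, -0.0], [0.001, -0.0, -1.0]]
ft_force: [0.3, 0.9, 1.0]
grip_width: 0.0386
gripper_force: 0.0
```

```bash
python3 -c "
from h import *
go((387,-311,100,162))"
```

```text
t 18.2 p [627.8 158.7 100.3] yaw -179.7 grip 0.0386 0.0 [0.3 0.9 1. ]
turn [-0.  -0.1 18.3] then shift [ 8.390e+01 -5.211e+02  3.000e-01]
```

Call:
apply_moves:
  series:
    - [0, 0, 0, 0, 0, 9.2, 0.6]
    - [0, 0, 0, 0, 0, 9.1, 0.6]
    - [4, -25, 0, 0, 0, 0, 0.6]
    - [7, -43, 0, 0, 0, 0, 0.6]
    - [8, -50, 0, 0, 0, 0, 0.6]
    - [8, -50, 0, 0, 0, 0, 0.6]
    - [8, -50, 0, 0, 0, 0, 0.6]
    - [8, -50, 0, 0, 0, 0, 0.6]
    - [8, -50, 0, 0, 0, 0, 0.6]
    - [8, -50, 0, 0, 0, 0, 0.6]
    - [8, -50, 0, 0, 0, 0, 0.6]

```text
time_s: 19.58
position: [0.4342, -0.2192, 0.0997]
tool_rot: [[-0.951, 0.308, -0.002], [0.308, 0.951, 0.002], [0.002, 0.001, -1.0]]
ft_force: [0.6, -0.2, 0.6]
grip_width: 0.0512
gripper_force: 0.0
```

Call:
apply_moves:
  series:
    - [8, -50, 0, 0, 0, 0, 0.6]
    - [6, -33, 0, 0, 0, 0, 0.6]
    - [3, -20, 0, 0, 0, 0, 0.6]
    - [0, 0, 0, 0, 0, 0, 0.6]
    - [0, 0, 0, 0, 0, 0, 0.6]
    - [0, 0, 0, 0, 0, 0, 0.6]

```text
time_s: 20.32
position: [0.388, -0.3101, 0.1007]
tool_rot: [[-0.952, 0.307, -0.0], [0.307, 0.952, 0.001], [0.001, 0.001, -1.0]]
ft_force: [-0.0, -0.1, -0.4]
grip_width: 0.051
gripper_force: 0.0
```

```bash
python3 -c "
from h import *
go((387,-311,3,162))"
```

```text
t 20.32 p [ 388.  -310.1  100.7] yaw 162.1 grip 0.051 0.0 [-0.  -0.1 -0.4]
turn [ 0.  -0.   0.1] then shift [ 0.7 -1.2 97.7]
```

Call:
apply_moves:
  series:
    - [0.7, -1.2, 35, 0, 0, 0, 0.6]
    - [0, 0, 30, 0, 0, 0, 0.6]
    - [0, 0, 20, 0, 0, 0, 0.6]
    - [0, 0, 12.5, 0, 0, 0, 0.6]
    - [0, 0, 0, 0, 0, 0, 0.6]
    - [0, 0, 0, 0, 0, 0, 0.1]
    - [0, 0, 0, 0, 0, 0, 0.1]
    - [0, 0, 0, 0, 0, 0, 0.1]
    - [0, 0, 0, 0, 0, 0, 0.1]
    - [0, 0, 0, 0, 0, 0, 0.1]
    - [0, 0, -40, 0, 0, 0, 0.1]
    - [0, 0, -65, 0, 0, 0, 0.1]

```text
time_s: 21.82
position: [0.3861, -0.3114, 0.1063]
tool_rot: [[-0.951, 0.309, -0.002], [0.309, 0.951, 0.003], [0.003, 0.002, -1.0]]
ft_force: [0.3, -1.2, 0.7]
grip_width: 0.0229
gripper_force: 39.4
```

Call:
apply_moves:
  series:
    - [0, 0, 0, 0, 0, -9.2, 0.1]
    - [0, 0, 0, 0, 0, -9.1, 0.1]

```text
time_s: 22.08
position: [0.3868, -0.3121, 0.107]
tool_rot: [[-1.0, -0.011, 0.001], [-0.011, 1.0, -0.002], [-0.001, -0.002, -1.0]]
ft_force: [0.2, 0.2, -0.6]
grip_width: 0.0228
gripper_force: 39.4
```

```bash
python3 -c "
from h import *
go((628,79.9,107,180.4))"
```

```text
t 22.07 p [ 386.8 -312.1  107. ] yaw -179.4 grip 0.0228 39.439841508865356 [ 0.2  0.2 -0.6]
turn [-0.1  0.1  0.2] then shift [-243.9  390.3    0. ]
```

Call:
apply_moves:
  series:
    - [-14, 22, 0, 0, 0, 0, 0.1]
    - [-24, 38, 0, 0, 0, 0, 0.1]
    - [-27, 43, 0, 0, 0, 0, 0.1]
    - [-27, 43, 0, 0, 0, 0, 0.1]
    - [-27, 43, 0, 0, 0, 0, 0.1]
    - [-27, 43, 0, 0, 0, 0, 0.1]
    - [-27, 43, 0, 0, 0, 0, 0.1]
    - [-27, 43, 0, 0, 0, 0, 0.1]
    - [-26, 42, 0, 0, 0, 0, 0.1]
    - [-18, 30, 0, 0, 0, 0, 0.1]
    - [0, 0, 0, 0, 0, 0, 0.1]
    - [0, 0, 0, 0, 0, 0, 0.1]

```text
time_s: 23.58
position: [0.6279, 0.079, 0.1059]
tool_rot: [[-1.0, -0.006, -0.0], [-0.006, 1.0, -0.0], [0.0, -0.0, -1.0]]
ft_force: [-0.3, 0.1, 0.8]
grip_width: 0.0225
gripper_force: 39.4
```

Call:
apply_moves:
  series:
    - [0, 0, 0, 0, 0, 0, 0.1]

```text
time_s: 23.7
position: [0.628, 0.0785, 0.1061]
tool_rot: [[-1.0, -0.005, -0.0], [-0.005, 1.0, -0.0], [0.0, -0.0, -1.0]]
ft_force: [0.2, 0.6, -1.0]
grip_width: 0.0225
gripper_force: 39.4
```

```bash
python3 -c "
from h import *
go((628,79.9,10.5,180.4))"
```

```text
t 23.7 p [628.   78.5 106.1] yaw -179.7 grip 0.0225 39.43551957607269 [ 0.2  0.6 -1. ]
turn [-0.  -0.  -0.1] then shift [ 0.   1.4 95.6]
```

Once it is placed I retreat up and back toward the robot, clear of the cameras' view, and check.

Call:
apply_moves:
  series:
    - [0, 1.2, 40, 0, 0, 0, 0.1]
    - [0, 0, 35, 0, 0, 0, 0.1]
    - [0, 0, 14, 0, 0, 0, 0.1]
    - [0, 0, 3.5, 0, 0, 0, 0.1]
    - [0, 0, 2.5, 0, 0, 0, 0.1]
    - [0, 0, 0, 0, 0, 0, 0.1]
    - [0, 0, 0, 0, 0, 0, 0.1]
    - [0, 0, 0, 0, 0, 0, 0.45]
    - [0, 0, 0, 0, 0, 0, 0.45]
    - [0, 0, 0, 0, 0, 0, 0.45]
    - [0, 0, -40, 0, 0, 0, 0.45]
    - [0, 0, -60, 0, 0, 0, 0.45]

```text
time_s: 25.2
position: [0.6275, 0.0807, 0.1105]
tool_rot: [[-1.0, -0.006, -0.004], [-0.006, 1.0, 0.0], [0.004, 0.0, -1.0]]
ft_force: [1.0, -0.2, 0.5]
grip_width: 0.0383
gripper_force: 0.0
```

Call:
apply_moves:
  series:
    - [20, 40, -10, 0, 0, 0, 0.45]
    - [25, 50, -10, 0, 0, 0, 0.45]
    - [25, 50, -10, 0, 0, 0, 0.45]
    - [25, 50, -10, 0, 0, 0, 0.45]
    - [25, 50, -10, 0, 0, 0, 0.45]
    - [30, 40, -10, 0, 0, 0, 0.45]
    - [30, 40, -10, 0, 0, 0, 0.45]
    - [30, 30, -10, 0, 0, 0, 0.45]
    - [0, 0, 0, 0, 0, 0, 0.45]
    - [0, 0, 0, 0, 0, 0, 0.45]
    - [0, 0, 0, 0, 0, 0, 0.45]

```text
time_s: 26.58
position: [0.4171, 0.4286, 0.1905]
tool_rot: [[-1.0, -0.004, -0.001], [-0.004, 1.0, -0.001], [0.001, -0.001, -1.0]]
ft_force: [0.1, -1.0, -0.2]
grip_width: 0.0386
gripper_force: 0.0
```

```bash
python3 - <<'E'
from h import *
Ts=cam('side'); d=cam('top')
cv2.imwrite('pics/f.png',cv2.resize(d['frame'][170:350,160:480,::-1],(800,450)))
cv2.imwrite('pics/fs.png',cv2.resize(Ts['frame'][130:330,210:450,::-1],(720,600)))
go()
for nm,d in(('top',d),('side',Ts)):
    f=d['frame'].astype(int); g=f.max(2)
    for L,y in((42,157.6),(60,79.9),(80,1.6),(110,-76)):
        c=px(d,[.628,y/1e3,.015])[0]; u=int(c[0]);v=int(c[1])
        m=np.zeros(g.shape,np.uint8); q=px(d,[[.628+sx*L/2e3+sx*.002,(y+sy*16)/1e3,.013] for sx,sy in((1,1),(1,-1),(-1,-1),(-1,1))])
        cv2.fillPoly(m,[q.round().astype(np.int32)],1)
        ys,xs=np.where((m>0)&(g<75)); P=ray(d,np.c_[xs,ys],.019 if nm=='top' else .016)[:,:2]*1e3
        (cx,cy),(a,b),t=cv2.minAreaRect(cv2.convexHull(np.float32(P)))
        if a<b:a,b,t=b,a,t+90
        print(nm,L,len(xs),np.round([cx,cy,a,b,(t+90)%180-90],1),P.mean(0).round(1))
E
```

```text
t 26.68 p [417.  428.7 190.6] yaw -179.7 grip 0.0379 0.0 [ 0.  -0.7 -0.1]
top 42 139 [627.1 156.7  30.9  20.9   1.6] [627.1 156.7]
top 60 211 [625.4  80.3  49.2  20.8   1. ] [624.8  79.9]
top 80 270 [6.263e+02 7.000e-01 6.770e+01 1.850e+01 6.000e-01] [626.2   0.7]
top 110 409 [ 6.250e+02 -7.640e+01  1.004e+02  2.090e+01 -1.000e-01] [627.1 -77.1]
side 42 199 [630.2 154.3  36.2  32.8  -0.8] [630.1 153.8]
side 60 338 [6.298e+02 7.730e+01 5.400e+01 3.290e+01 2.000e-01] [629.3  77. ]
side 80 522 [ 6.297e+02 -1.900e+00  7.420e+01  3.200e+01  4.000e-01] [629.5  -2.3]
side 110 798 [ 6.296e+02 -7.950e+01  1.035e+02  3.060e+01  4.000e-01] [628.8 -79.6]
```

View pics/f.png

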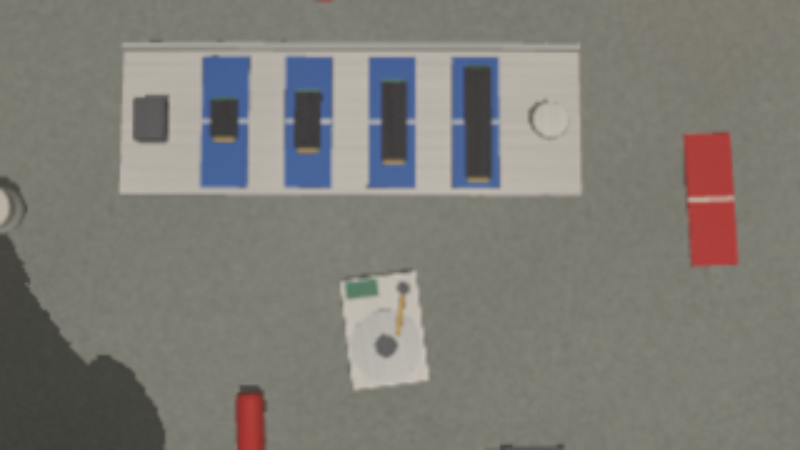

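View pics/fs.png

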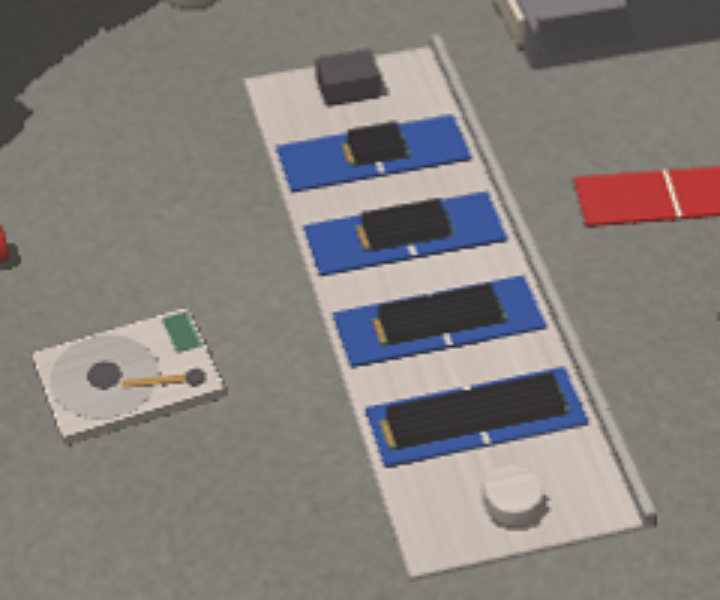

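The modules sit within 1–2 mm and 1° of the rest centres, at (224,120), (308,121), (394,122) and (477,124) from stop to knob, shortest to longest. The drive has not moved. I hand in.

```bash
python3 -c "
from h import *
print(env.close_job())"
```

```text
the job is handed in; nothing more can be done
None
```

The job is handed in: all four modules lie ribs up on the blue rests, shortest at the square end block to longest at the knob, within about 2 mm of centre, with the open drive undisturbed; it took about 27 s of the 90 s.

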